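Press a filter holder shut with locking pliers and release them

TASK

Press the blue cap of the filter holder fully home with the bench-mounted locking pliers: push the red handle down over centre and press it firmly, with about 20 N, onto its brass stop screw, then take your hand off so that the pliers hold by themselves. Then flick down the yellow release lever, with your hand off the red handle, so that the pliers spring open and the cap stays home. Never push on the handle or the lever with more than 25 N, do not touch the cap yourself, and leave the other things on the bench where they are.

Things in the scene. Friction and masses are not known exactly. Their poses are not given: they have to be found in the camera images.
- clamp: Locking pliers with their lower half bolted to a grey base plate 270 x 74 x 12 mm, fixed to the worktop. Origin on the worktop; the handle's pivot is 45 mm above it and 6 mm towards -x. Its x axis runs along the pliers: +x to the jaw and the white filter holder (at x = +85 mm), -x to the red handle and the yellow release lever; z is up. The plate runs from x = -160 to +110 mm. Steel cheek plates, 112 mm high, stand at x = -25 to +41 mm.
- handle_pad (a point): Top of the black round pad on the red handle, the place to push. The handle is 27 mm wide; its end is 15 mm beyond the pad. The frame turns with the handle about the pivot (axis across the pliers). With the handle level, the pad lies 89 mm to -x of the pivot and 41.5 mm above it. Raised, the handle slopes up to -x at 0.48 rad and the pad lies 123 mm above the worktop; on the screw it lies 79 to 88 mm up, depending on the screw's setting.
- handle_joint (a joint): Angle of the red handle, rad: 0 raised (a spring holds it there), growing as its free end is pushed down; 0.48 is level. Dead centre is at 0.44. Pushing takes about 5 to 12 N at the pad at first, less towards dead centre; a little past it the handle drops by itself onto the screw, a firm stop somewhere between 0.46 and 0.56. Then press it on the screw: at least 16 N at the pad counts as firm, over 26 N fails.
- handle: The red and steel handle as a solid; origin at its pivot.
- stop_foot (a point): Foot of the stop post, 12 mm above the worktop. The dark steel post, 20 mm across and 34 mm high, stands on the base plate under the handle and carries the brass stop screw, whose round tip stops the handle. The screw is set differently each time (over a range of 6 mm, 9 mm at the pad) and its height is not measured: it has to be felt.
- release_joint (a joint): Angle of the yellow release lever, rad: 0 at rest (spring return), growing as its paddle is pushed down, hard stop at 0.66. Its pivot is 45 mm above the worktop and 135 mm to -x of the clamp's origin. Its nose meets the locked handle from below at about 0.1 to 0.25 and has pushed it back over centre at 0.35 to 0.66, whereupon the handle springs up by itself within a second. It takes 2 to 10 N at the paddle, more only on the hard stop.
- paddle (a point): Middle of the top of the yellow paddle, 30 x 34 mm, behind the free end of the red handle, 184 mm to -x of the clamp's origin, 64 mm above the worktop at rest and about 31 mm when fully down (it swings about the lever's pivot, 52 mm away). The frame turns with the lever.
- release: The release lever as a solid (steel with yellow paddle); origin at its pivot.
- cap_joint (a joint): How far the blue cap is pushed down on the holder, m: 0 to 0.002 at the start (5 to 7 mm proud, an orange neck shows), 0.007 fully home. It moves stiffly (6 N) and stays where it is pushed.
- cap: Ribbed blue cap of the filter holder, 37 mm across, 14 mm high, under the jaw, its top 82 mm above the worktop when home; origin at its underside. To be pressed by the jaw's black foot only.
- timer: White bench timer, 66 x 66 x 18 mm, loose bystander.
- gel_tube: Small tube with a red cap lying flat, 40 x 136 x 27 mm, loose bystander.
- pen_teal: Teal ball pen lying flat, 142 mm long, loose bystander.
- petri_1: Petri dish with lid, 93 mm across, 17 mm high, loose bystander.

How it is judged:
By the outcome, as a careful person would: the job done as asked, in the order asked, and still so for the second after the job is handed in, with the robot touching nothing.
It also fails if it takes over 64 s, if anything falls off the work surface, if the arm or the gripper's body presses on something with over 40 N, if the wrist force passes 120 N, or if a joint passes its speed limit or range.

ROBOT

A 6-joint arm with a two-finger parallel gripper is mounted at the origin on a cart in front of the work surface, level with it; the furniture and walls round the work are solid. World frame = base frame: x ahead of the robot, y to its left, z up, the work surface at z = 0. Lengths are in mm, angles in rad, forces in N, time in s.
With the tool pointing down it reaches from about 350 to 875 mm from the base axis. Payload 4.2 kg.
Tool frame: the origin (TCP) lies between the finger pads; the fingertips stand 17 mm ahead of it and the grasp point (between the pads) lies 2 mm behind it; x points along the fingers, y is the direction in which the jaws open and shut, and the axes are right-handed (so a half turn about x gives the same grasp; the last joint's range is limited). The gripper opens to 85 mm and grips with 20 to 120 N. Pads are 22 mm wide; open, the fingers measure 114 mm over their backs; the gripper's body (76 mm by 85 mm) begins 54 mm behind the grasp point. The pads swing forward as they close: fully open they stand 13 mm farther back than shut.
Start: joints at [-0.864, 0.385, 0.008, 0, -1.194, -0.259], TCP at [270.626, -563.348, 248.312] pointing down, gripper open.
Joint ranges: [-3.14, 3.14], [-1.21, 2.06], [-1.07, 1.41], [-3.16, 2.05], [-2.99, -0.16], [-3.1, 3.1]. Speed limits (rad/s): [2.79, 2.79, 3.14, 3.14, 3.14, 3.14].

INTERFACE

Orientations are given as a rotation vector (axis times angle).
In Python, from rig import get_state, capture, camera_model, job_done gives the robot as it stands. The module is installed in compiled form; this text tells all that it offers.
- The arm moves only by the tool move_arm, never from a script. Its argument "increments" is a list of rows, each a list of 3 entries, a list of its own where there are three numbers: the shift along the world's x, y, z in m, then the turn, a rotation vector about the world's x, y, z in rad, then the closure, from -1 (fully open) to 1 (shut), so that 0 is half open. A call has 1 to 10 rows; each row shifts and turns the commanded pose from where the row before left it; what a row does not reach is not made up. A row lasts 1/10 s, in which the tool goes at most 50 mm and 8.59 degrees, less where a joint would pass 70% of its speed; a pose out of reach is approached as far as the arm can. A call is refused whole if a number of a shift passes 0.05 or a number of a turn 0.15, either way. A call with a gripper value outside its range is refused whole. The fingers move at their own pace and stop on an object; "force" is the grip in N (left out, the last holds). Time passes only in rows, so rows that do not move let the fingers close. It gives the time, the measured TCP pose, the force and the opening at its end, in the units of the state.
- get_state(): the state, without advancing time (a new reading comes with each control period).
- capture(name): name is "scene" or "side" or "wrist"; returns the picture (480x640x3 uint8, red, green, blue); there is no depth.
- camera_model(name): a dict with "camera_matrix" (3x3 intrinsics, pixels), "position" and "attitude" of the camera in the world; the wrist camera has in their place "T_tool_cam" (4x4, takes a point from camera to tool coordinates, whose origin is the TCP and whose axes are the tool frame's). Camera axes: x right, y down, z forward; pixel columns grow to the right and rows downward; lengths in mm; the calibration is good to about 2 mm. A picture is of the moment at which its call begins: read the wrist's pose just before it. camera_model takes no time and is no camera call.
- job_done(): hands the job in, once; it reports no verdict.
The state is a dict: "time_s": time; "q": joint angles; "joint_vel": joint speeds; "joint_efforts": joint torques, N m; "eef_pos": TCP position; "tcp_rot": TCP orientation; "ft_force": force on the tool from outside, world axes, zero at the start; "torque": the same for the moment, N m; "grip_width": finger opening in mm.
Only numpy, scipy, OpenCV 4.12 (cv2) and the standard library are available. Lean on these libraries where they do the work, as an engineer would, in place of code of your own. Each camera call takes 0.05 s, during which the arm holds its last target.

## Working session

There is one attempt and no reset: what is moved stays moved. The work goes in short steps, Python scripts to look and compute and a tool call to move; the robot and the scene stay as the last step left them, time stands still between calls to the robot, and variables do not carry over. Pictures are saved under pics/ and viewed, and the job is handed in when it is done.

Besides the shell and the picture viewer there is one more tool, called after "Emit:" by a JSON object that holds its "name" and its "arguments". move_arm: Moves the arm, as the interface text tells. Its arguments: {"type":"object","properties":{"increments":{"type":"array"},"force":{"type":"number"}},"required":["increments"]}

```bash
mkdir -p pics; python3 - <<'E'
from rig import *
import cv2,json
s=get_state();print(s)
for n in ["scene","side"]:
    im=capture(n);cv2.imwrite(f"pics/{n}0.png",im[:,:,::-1]);print(camera_model(n))
print(camera_model("wrist"))
E
```

```text
{'time_s': 0.0, 'q': array([-8.64420913e-01,  3.85555735e-01,  6.64200913e-03, -5.29331321e-04,
       -1.19401630e+00, -2.58628709e-01]), 'joint_vel': array([ 0.00169662, -0.00081841,  0.00120972, -0.00102231, -0.00250013,
        0.00059845]), 'joint_efforts': array([-3.28296255e-04, -3.92293954e+01,  1.88409698e+01,  4.18645307e+00,
       -4.55265123e-03, -9.74101397e-06]), 'eef_pos': array([ 270.38864065, -562.87562717,  247.22388193]), 'tcp_rot': array([-0.34932562,  1.54270775,  0.3526763 ]), 'ft_force': array([-0.81034481, -0.19076262, -0.17980463]), 'torque': array([ 0.00231681,  0.0221638 , -0.06368912]), 'grip_width': 85.58953495688758}
{'camera_matrix': array([[475.48153176,   0.        , 320.25516357],
       [  0.        , 475.48153176, 237.93872773],
       [  0.        ,   0.        ,   1.        ]]), 'position': array([-208.68246625,  684.24593191,  719.02566187]), 'attitude': array([-1.13331107,  2.13180014, -1.19716664])}
{'camera_matrix': array([[479.5110066 ,   0.        , 319.87310888],
       [  0.        , 479.5110066 , 241.53270362],
       [  0.        ,   0.        ,   1.        ]]), 'position': array([145.30794577, 984.92068445, 706.03816542]), 'attitude': array([-0.56723808,  2.49421735, -1.37073345])}
{'camera_matrix': array([[372.53691048,   0.        , 323.58321636],
       [  0.        , 372.53691048, 243.13246832],
       [  0.        ,   0.        ,   1.        ]]), 'T_tool_cam': array([[ 8.86728235e-04, -2.67868578e-01,  9.63455053e-01,
        -1.24485331e+02],
       [ 9.99999371e-01,  8.98582953e-04, -6.70530025e-04,
        -8.30865590e-01],
       [-6.86130362e-04,  9.63455042e-01,  2.67869206e-01,
        -6.82006940e+01],
       [ 0.00000000e+00,  0.00000000e+00,  0.00000000e+00,
         1.00000000e+00]])}
```

View pics/scene0.png

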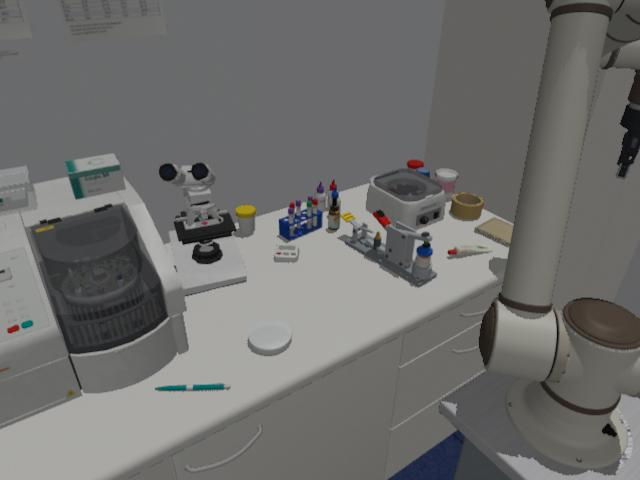

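View pics/side0.png

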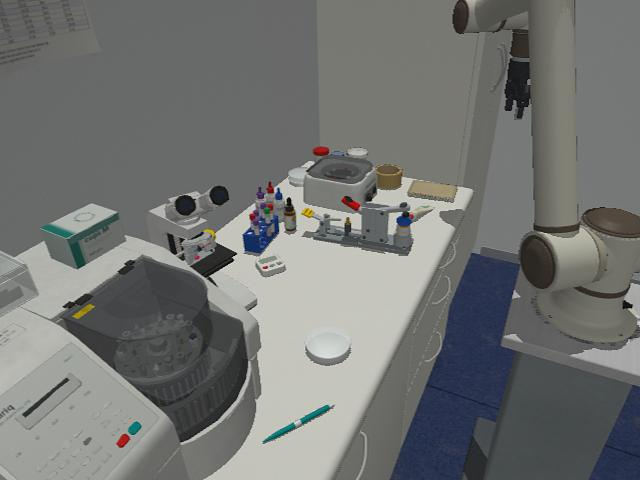

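The scene view shows the clamp with its blue cap at (425,248), red handle at (381,218) and yellow paddle at (348,217). The side view has the cap at (405,216), red handle at (351,203) and paddle at (308,213).

```bash
cat > h.py <<'E'
import numpy as np,cv2
from scipy.spatial.transform import Rotation as R
from rig import *
def cam(n,s=None):
    c=camera_model(n);K=c["camera_matrix"]
    if n=="wrist":
        T=c["T_tool_cam"];Rt=R.from_rotvec(s["tcp_rot"]).as_matrix()
        return K,Rt@T[:3,:3],Rt@T[:3,3]+s["eef_pos"]
    return K,R.from_rotvec(c["attitude"]).as_matrix(),np.array(c["position"])
def ray(C,uv):
    K,A,p=C;d=A@np.linalg.inv(K)@[*uv,1.];return p,d/np.linalg.norm(d)
def plane(C,uv,z):
    p,d=ray(C,uv);return p+d*(z-p[2])/d[2]
def tri(Cs,uvs):
    M=np.zeros((3,3));b=np.zeros(3)
    for C,uv in zip(Cs,uvs):
        p,d=ray(C,uv);Q=np.eye(3)-np.outer(d,d);M+=Q;b+=Q@p
    return np.linalg.solve(M,b)
def proj(C,P):
    K,A,p=C;v=K@A.T@(np.asarray(P,float)-p);return v[:2]/v[2]
E
python3 - <<'E'
from h import *
for n,(x,y) in dict(scene=(330,195),side=(290,180)).items():
    im=cv2.imread(f"pics/{n}0.png");c=im[y:y+95,x:x+130]
    cv2.imwrite(f"pics/{n}0z.png",cv2.resize(c,None,fx=6,fy=6,interpolation=cv2.INTER_CUBIC))
    C=cam(n);hsv=cv2.cvtColor(im,cv2.COLOR_BGR2HSV)
    m=cv2.inRange(hsv,(22,120,90),(35,255,255))
    k,l,st,ce=cv2.connectedComponentsWithStats(m)
    print(n,[(st[i],ce[i].round(1),plane(C,ce[i],62).round(0)) for i in range(1,k) if st[i,4]>15])
E
```

```text
scene [(array([236, 205,  20,  13, 214], dtype=int32), array([245.3, 210.8]), array([902., 174.,  62.])), (array([341, 212,  14,  10,  79], dtype=int32), array([347.3, 216.5]), array([714., -53.,  62.])), (array([ 36, 225,  18,   7,  55], dtype=int32), array([ 44.4, 228.1]), array([1106.,  666.,   62.])), (array([ 68, 391,   7,   5,  17], dtype=int32), array([ 70.3, 392.9]), array([481., 717.,  62.]))]
side [(array([302, 208,  12,  10,  74], dtype=int32), array([307.3, 212.2]), array([714., -53.,  62.])), (array([203, 229,  12,  11,  46], dtype=int32), array([210.2, 232.3]), array([896., 150.,  62.])), (array([ 72, 304,  23,  15, 119], dtype=int32), array([ 83.1, 311. ]), array([943., 520.,  62.]))]
```

```bash
ls pics
```

```text
scene0.png
scene0z.png
side0.png
side0z.png
```

View pics/scene0z.png

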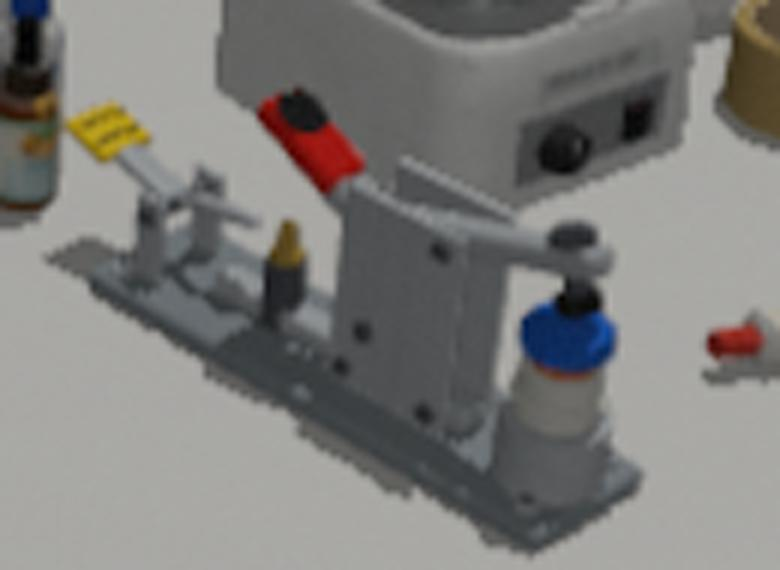

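View pics/side0z.png

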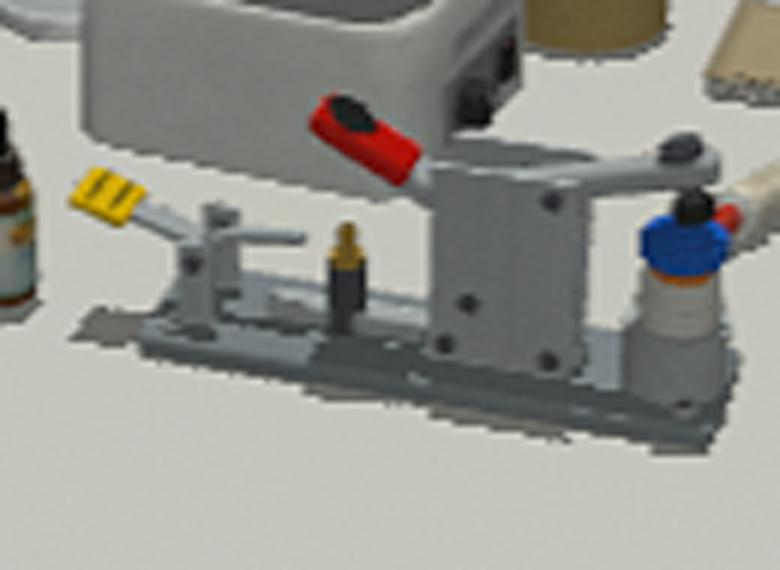

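The zooms show the pad at scene (380.5,213) and side (348.7,198.8). The post tip is at scene (378.2,233.5) and side (347.8,218.5), and the cap middle at scene (424.6,250.5) and side (404,221).

```bash
python3 - <<'E'
from h import *
S,D=cam("scene"),cam("side")
for n,a,b in [("pad",(380.5,213),(348.7,198.8)),("post",(378.2,233.5),(347.8,218.5)),("cap",(424.6,250.5),(404,221)),("paddle",(347.8,216.7),(307.6,212.5)),
 ("jawend",(425.8,234.5),(403.5,204.7))]:
    P=tri([S,D],[a,b]);print(n,P.round(1),(proj(S,P)-a).round(1),(proj(D,P)-b).round(1))
pad=plane(S,(380.5,213),123),plane(D,(348.7,198.8),123)
pd=plane(S,(347.8,216.7),64),plane(D,(307.6,212.5),64)
cap=plane(S,(424.6,250.5),81),plane(D,(404,221),81)
print(pad,pd,cap)
E
```

```text
pad [594.1 -66.1 123.5] [-0.   0.4] [-0.1 -0.4]
post [596.  -66.4  61.4] [ 0.  -0.1] [0.  0.1]
cap [444.1 -83.3  82.2] [-0.1  0.6] [-0.1 -0.6]
paddle [713.1 -53.3  61.2] [-0.   0.1] [-0.  -0.1]
jawend [448.8 -84.2 127.1] [-0.  0.] [-0. -0.]
(array([596.27550836, -68.23588721, 123.        ]), array([593.41089436, -64.99674207, 123.        ])) (array([709.89103009, -50.75624282,  64.        ]), array([710.21500499, -48.09660367,  64.        ])) (array([447.2685757 , -87.01409624,  81.        ]), array([443.43675585, -82.44528601,  81.        ]))
```

```bash
python3 - <<'E'
from h import *
S,D=cam("scene"),cam("side")
s=get_state();print(R.from_rotvec(s["tcp_rot"]).as_matrix().round(3))
c=lambda n,x,y:((330,195) if n else (290,180))
for n,a,b,z in [("centri corner base",(235,105),(85,135),0),("lid front",(440,40),(370,20),90),("centri right front base",(505,205),(445,165),0)]:
    print(n,plane(S,(330+a[0]/6,195+a[1]/6),z).round(0),plane(D,(290+b[0]/6,180+b[1]/6),z).round(0))
for n,uv,z in [("bottle base",(334,229),0),("lid top",(372,190),80),("lid top r",(440,205),80)]: print(n,plane(S,uv,z).round(0))
# target orientation: tool x down tilted, keep tool y along u or n
u=np.array([267.5,32,0]);u/=np.linalg.norm(u);n=np.cross([0,0,1],u);o=np.array([444,-83,0])+85*u
print(u,n,o)
E
```

```text
[[-0.001 -0.433  0.901]
 [ 0.002  0.901  0.433]
 [-1.     0.002 -0.   ]]
centri corner base [ 784. -196.    0.] [ 807. -205.    0.]
lid front [ 657. -210.   90.] [ 651. -221.   90.]
centri right front base [ 631. -242.    0.] [ 621. -252.   -0.]
bottle base [762. -43.   0.]
lid top [ 780. -196.   80.]
lid top r [ 597. -299.   80.]
[0.99292068 0.1187793  0.        ] [-0.1187793   0.99292068  0.        ] [528.39825788 -72.9037598    0.        ]
```

Emit:
{"name": "move_arm", "arguments": {"increments": [[[0.02,0.035,0],[0,0,-0.0235],1],[[0.02,0.035,0],[0,0,-0.0235],1],[[0.021,0.035,0],[0,0,-0.0235],1],[[0.021,0.035,0],[0,0,-0.0235],1],[[0.021,0.035,0],[0,0,-0.0235],1],[[0.021,0.035,0],[0,0,-0.0235],1],[[0.021,0.035,0],[0,0,-0.0235],1],[[0.021,0.035,0],[0,0,-0.0235],1],[[0.021,0.035,0],[0,0,-0.0235],1],[[0.021,0.035,0],[0,0,-0.0235],1]], "force": 40}}

```text
time_s: 1.1
eef_pos: [479.0, -211.7, 248.1]
tcp_rot: [-0.166, 1.565, 0.167]
ft_force: [0.5, -0.2, 0.5]
grip_width: 0.1
```

Emit:
{"name": "move_arm", "arguments": {"increments": [[[0.02,0.035,0],[0,0,-0.0235],1],[[0.02,0.035,0],[0,0,-0.0235],1],[[0.02,0.035,0],[0,0,-0.0235],1],[[0.02,0.035,0],[0,0,-0.0235],1],[[0,0,0],[0.011,-0.095,0],1],[[0,0,0],[0.011,-0.095,0],1],[[0,0,0],[0.011,-0.095,0],1],[[0,0,0],[0.011,-0.095,0],1],[[0,0,0],[0.011,-0.095,0],1],[[0,0,0],[0,0,0],1]]}}

```text
time_s: 2.1
eef_pos: [555.2, -73.8, 246.3]
tcp_rot: [-0.065, 1.096, 0.105]
ft_force: [-0.2, 0.5, 0.1]
grip_width: -0.0
```

```bash
python3 - <<'E'
from h import *
s=get_state();print(s["eef_pos"],s["ft_force"],R.from_rotvec(s["tcp_rot"]).as_matrix().round(3))
im=capture("wrist");cv2.imwrite("pics/w1.png",im[:,:,::-1]);C=cam("wrist",s)
u=np.array([.993,.119,0]);o=np.array([528.4,-72.9,0])
pad=o+65.8*u+[0,0,123];print(pad,proj(C,pad),proj(C,o+184*u+[0,0,64]),proj(C,o-85*u+[0,0,87]))
S,D=cam("scene"),cam("side")
print("bottle top",tri([S,D],[(335,205),(290,198)]), plane(D,(290,232),0))
E
```

```text
[555.15271277 -73.80210903 246.33516987] [-0.16055712  0.48040533  0.05217294] [[ 0.453 -0.118  0.884]
 [ 0.053  0.993  0.105]
 [-0.89  -0.001  0.456]]
[593.7394 -65.0698 123.    ] [331.18453705 210.78037588] [328.90910961 267.35899432] [334.29075975 -82.93310226]
bottle top [758.96294109 -41.46923312  92.36478709] [758.81516611 -27.17613145   0.        ]
```

View pics/w1.png

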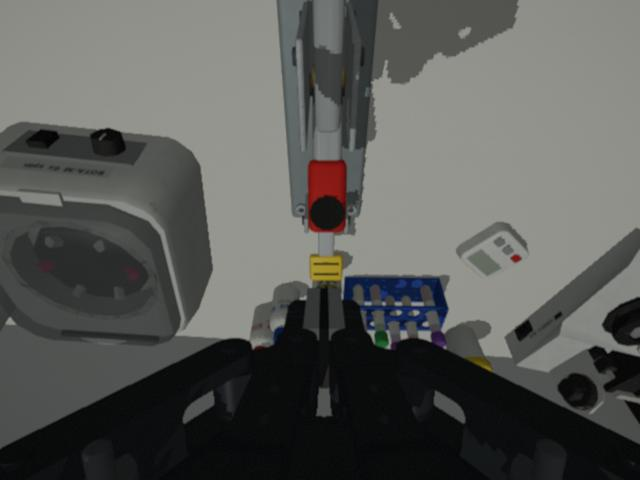

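The wrist view has the handle pad at (327,212), predicted at (331,211), and the paddle at (326,267). My geometry is therefore good to about 2 mm, and the fingers line up with the pliers. I'll approach the pad next.

Emit:
{"name": "move_arm", "arguments": {"increments": [[[0.0045,0.001,-0.017],[0,0,0],1],[[0.0045,0.001,-0.017],[0,0,0],1],[[0.0045,0.001,-0.017],[0,0,0],1],[[0.0045,0.001,-0.017],[0,0,0],1],[[0.0045,0.001,-0.017],[0,0,0],1],[[0.0045,0.001,-0.015],[0,0,0],1],[[0,0,0],[0,0,0],1],[[0,0,0],[0,0,0],1]]}}

```text
time_s: 2.95
eef_pos: [586.7, -67.3, 148.4]
tcp_rot: [-0.067, 1.092, 0.105]
ft_force: [-0.4, 0.3, 0.7]
grip_width: 0.1
```

```bash
python3 - <<'E'
from h import *
s=get_state();print(s["eef_pos"],s["ft_force"],R.from_rotvec(s["tcp_rot"]).as_matrix()[:,0].round(3), s["eef_pos"]+17*R.from_rotvec(s["tcp_rot"]).as_matrix()[:,0])
im=capture("side");cv2.imwrite("pics/s2.png",cv2.resize(im[140:260,270:430,::-1],None,fx=5,fy=5,interpolation=cv2.INTER_CUBIC))
E
```

```text
[586.67471408 -67.26753825 148.42058382] [-0.41484061  0.25730513  0.7231696 ] [ 0.457  0.053 -0.888] [594.43525954 -66.37378625 133.32173812]
```

View pics/s2.png

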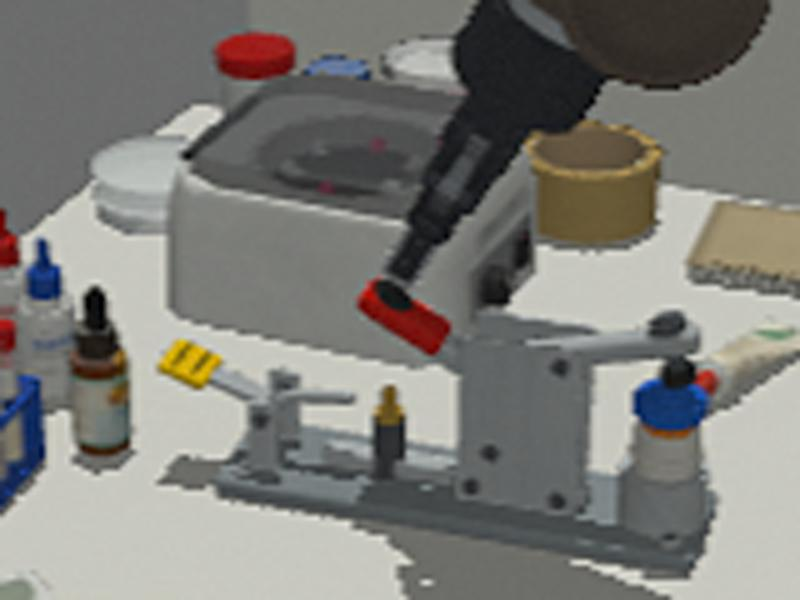

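Tips are about 10 mm off the pad and aligned. I'll touch the pad now.

Emit:
{"name": "move_arm", "arguments": {"increments": [[[0.0014,0,-0.0027],[0,0,0],1],[[0.0014,0,-0.0027],[0,0,0],1],[[0.0009,0,-0.0018],[0,0,0],1],[[0.0005,0,-0.001],[0,0,0],1],[[0,0,0],[0,0,0],1]]}}

```text
time_s: 3.5
eef_pos: [589.8, -67.4, 140.0]
tcp_rot: [-0.066, 1.091, 0.105]
ft_force: [-0.5, 0.0, -0.0]
grip_width: -0.0
```

```bash
python3 - <<'E'
import numpy as np
u=np.array([.993,.119,0])
a,z=51.9,93.;
for q in np.arange(0,.6,.024):
    c,s=np.cos(.024),np.sin(.024); a2,z2=a*c+z*s, z*c-a*s
    print(round(q+.024,3),((a2-a)*u).round(2),round(z2-z,2),"turn",(.024*np.array([-.119,.993])).round(4)); a,z=a2,z2
E
```

```text
0.024 [2.2  0.26 0.  ] -1.27 turn [-0.0029  0.0238]
0.048 [2.17 0.26 0.  ] -1.33 turn [-0.0029  0.0238]
0.072 [2.14 0.26 0.  ] -1.38 turn [-0.0029  0.0238]
0.096 [2.1  0.25 0.  ] -1.43 turn [-0.0029  0.0238]
0.12 [2.07 0.25 0.  ] -1.48 turn [-0.0029  0.0238]
0.144 [2.03 0.24 0.  ] -1.53 turn [-0.0029  0.0238]
0.168 [2.   0.24 0.  ] -1.58 turn [-0.0029  0.0238]
0.192 [1.96 0.23 0.  ] -1.63 turn [-0.0029  0.0238]
0.216 [1.92 0.23 0.  ] -1.67 turn [-0.0029  0.0238]
0.24 [1.88 0.23 0.  ] -1.72 turn [-0.0029  0.0238]
0.264 [1.84 0.22 0.  ] -1.76 turn [-0.0029  0.0238]
0.288 [1.8  0.22 0.  ] -1.81 turn [-0.0029  0.0238]
0.312 [1.75 0.21 0.  ] -1.85 turn [-0.0029  0.0238]
0.336 [1.71 0.2  0.  ] -1.89 turn [-0.0029  0.0238]
0.36 [1.66 0.2  0.  ] -1.93 turn [-0.0029  0.0238]
0.384 [1.62 0.19 0.  ] -1.97 turn [-0.0029  0.0238]
0.408 [1.57 0.19 0.  ] -2.01 turn [-0.0029  0.0238]
0.432 [1.52 0.18 0.  ] -2.05 turn [-0.0029  0.0238]
0.456 [1.47 0.18 0.  ] -2.08 turn [-0.0029  0.0238]
0.48 [1.42 0.17 0.  ] -2.12 turn [-0.0029  0.0238]
0.504 [1.37 0.16 0.  ] -2.15 turn [-0.0029  0.0238]
0.528 [1.32 0.16 0.  ] -2.18 turn [-0.0029  0.0238]
0.552 [1.27 0.15 0.  ] -2.22 turn [-0.0029  0.0238]
0.576 [1.21 0.15 0.  ] -2.25 turn [-0.0029  0.0238]
0.6 [1.16 0.14 0.  ] -2.27 turn [-0.0029  0.0238]
```

Emit:
{"name": "move_arm", "arguments": {"increments": [[[-0.0018,-0.0002,-0.0007],[0,0,0],1],[[-0.0017,-0.0002,-0.0008],[0,0,0],1],[[0.0004,0,-0.0008],[0,0,0],1],[[0,0,0],[0,0,0],1]]}}

```text
time_s: 3.9
eef_pos: [586.6, -67.8, 137.7]
tcp_rot: [-0.066, 1.091, 0.105]
ft_force: [0.3, 0.7, -0.2]
grip_width: 0.1
```

Emit:
{"name": "move_arm", "arguments": {"increments": [[[0.0004,0,-0.0008],[0,0,0],1],[[0.0004,0,-0.0008],[0,0,0],1],[[0,0,0],[0,0,0],1]]}}

```text
time_s: 4.2
eef_pos: [587.6, -67.7, 136.0]
tcp_rot: [-0.066, 1.091, 0.105]
ft_force: [-0.0, -0.4, -0.3]
grip_width: 0.2
```

Emit:
{"name": "move_arm", "arguments": {"increments": [[[0.0004,0,-0.0009],[0,0,0],1],[[0.0004,0,-0.0009],[0,0,0],1],[[0,0,0],[0,0,0],1]]}}

```text
time_s: 4.5
eef_pos: [588.3, -67.8, 135.4]
tcp_rot: [-0.066, 1.09, 0.106]
ft_force: [-5.2, 0.3, 6.2]
grip_width: -0.2
```

Contact made at 8 N. Now I'll swing it along the arc.

Emit:
{"name": "move_arm", "arguments": {"increments": [[[0.0022,0.0003,-0.0013],[-0.003,0.024,0],1],[[0.0022,0.0003,-0.0013],[-0.003,0.024,0],1],[[0.0021,0.0003,-0.0014],[-0.003,0.024,0],1]]}}

```text
time_s: 4.8
eef_pos: [594.6, -67.0, 131.3]
tcp_rot: [-0.071, 1.164, 0.104]
ft_force: [-4.8, -0.1, 6.2]
grip_width: 0.4
```

Emit:
{"name": "move_arm", "arguments": {"increments": [[[0.0021,0.0003,-0.0014],[-0.003,0.024,0],1],[[0.0021,0.0003,-0.0015],[-0.003,0.024,0],1],[[0.002,0.0002,-0.0015],[-0.003,0.024,0],1],[[0.002,0.0002,-0.0016],[-0.003,0.024,0],1],[[0.002,0.0002,-0.0016],[-0.003,0.024,0],1]]}}

```text
time_s: 5.3
eef_pos: [604.7, -65.8, 123.6]
tcp_rot: [-0.079, 1.286, 0.1]
ft_force: [-4.6, 0.1, 6.8]
grip_width: -0.1
```

Emit:
{"name": "move_arm", "arguments": {"increments": [[[0.0019,0.0002,-0.0017],[-0.003,0.024,0],1],[[0.0019,0.0002,-0.0017],[-0.003,0.024,0],1],[[0.0018,0.0002,-0.0018],[-0.003,0.024,0],1],[[0.0018,0.0002,-0.0018],[-0.003,0.024,0],1]]}}

```text
time_s: 5.7
eef_pos: [612.3, -65.0, 116.3]
tcp_rot: [-0.085, 1.382, 0.097]
ft_force: [-1.7, 0.0, 3.1]
grip_width: 0.0
```

```bash
cat > st.py <<'E'
from h import *
s=get_state();A=R.from_rotvec(s["tcp_rot"]).as_matrix();d=A[:,0];tip=s["eef_pos"]+17*d
u=np.array([.993,.119,0]);o=np.array([528.4,-74.3,0])
print("tip",tip.round(1),"along",round((tip-o)@u,1),"lat",round((tip-o)@[-.119,.993,0],1),"F",s["ft_force"].round(1),"axial",round(-s["ft_force"]@d,1),"tilt",round(np.arcsin(d@u),3),"t",s["time_s"])
al=(tip-o)@u-6;z=tip[2]-45
# handle angle if the tip is on the top plane (41.5 above the pivot line)
print("q est",round(.48-(np.arctan2(z,al)-np.arcsin(41.5/np.hypot(z,al))),3))
E
python3 st.py
```

```text
tip [615.5 -64.6  99.6] along 87.6 lat -0.8 F [-1.7  0.   3.1] axial 3.4 tilt 0.187 t 5.7
q est 0.327
```

Emit:
{"name": "move_arm", "arguments": {"increments": [[[0.0017,0.0002,-0.0018],[-0.003,0.024,0],1],[[0.0017,0.0002,-0.0019],[-0.003,0.024,0],1],[[0.0016,0.0002,-0.0019],[-0.003,0.024,0],1],[[0,0,0],[0,0,0],1]]}}

```text
time_s: 6.1
eef_pos: [618.2, -64.2, 110.0]
tcp_rot: [-0.09, 1.453, 0.095]
ft_force: [0.5, 0.6, 0.7]
grip_width: -0.2
```

```bash
python3 st.py
```

```text
tip [620.1 -64.   93.1] along 92.3 lat -0.7 F [0.5 0.6 0.7] axial 0.6 tilt 0.116 t 6.1
q est 0.405
```

Emit:
{"name": "move_arm", "arguments": {"increments": [[[0.0015,0.0002,-0.0019],[-0.003,0.024,0],1],[[0.0007,0.0001,-0.001],[-0.0015,0.012,0],1],[[0.0007,0.0001,-0.001],[-0.0015,0.012,0],1],[[0,0,0],[0,0,0],1]]}}

```text
time_s: 6.5
eef_pos: [620.4, -63.8, 105.9]
tcp_rot: [-0.093, 1.502, 0.093]
ft_force: [0.4, 0.2, 0.1]
grip_width: -0.1
```

```bash
python3 st.py
```

```text
tip [621.6 -63.7  89. ] along 93.8 lat -0.6 F [0.4 0.2 0.1] axial 0.1 tilt 0.067 t 6.5
q est 0.452
```

Emit:
{"name": "move_arm", "arguments": {"increments": [[[0.0007,0.0001,-0.001],[-0.0015,0.012,0],1],[[0.0007,0.0001,-0.001],[-0.0015,0.012,0],1],[[0,0,0],[0,0,0],1]]}}

```text
time_s: 6.8
eef_pos: [622.0, -63.6, 104.1]
tcp_rot: [-0.095, 1.526, 0.092]
ft_force: [-0.3, -0.6, -0.5]
grip_width: -0.1
```

```bash
python3 st.py;  python3 - <<'E'
from h import *
im=capture("side");cv2.imwrite("pics/s3.png",cv2.resize(im[140:260,270:430,::-1],None,fx=5,fy=5,interpolation=cv2.INTER_CUBIC))
E
```

```text
tip [622.7 -63.6  87.1] along 95.0 lat -0.6 F [-0.3 -0.6 -0.5] axial -0.5 tilt 0.042 t 6.8
q est 0.473
```

View pics/s3.png

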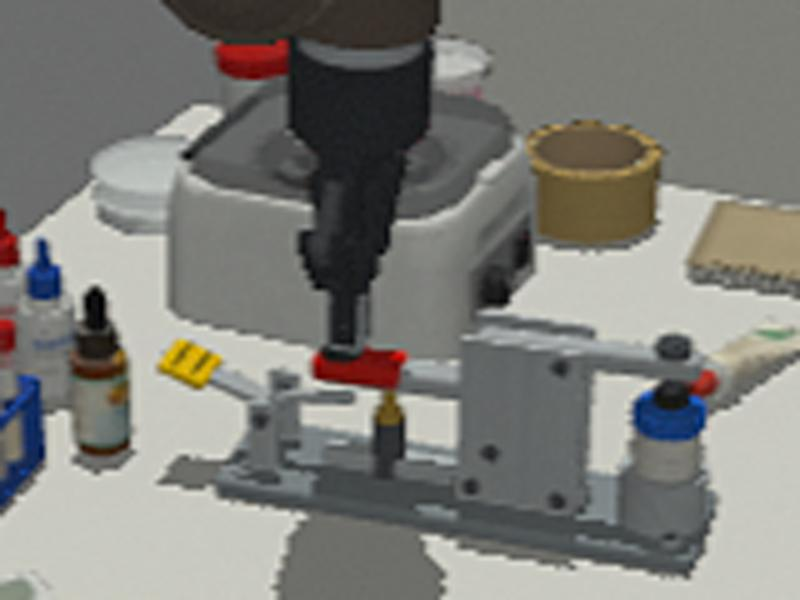

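The handle (360,367) has dropped onto the brass screw (388,405), and the cap's orange neck is gone. Next I'll press gently down onto the stop.

Emit:
{"name": "move_arm", "arguments": {"increments": [[[0,0,-0.001],[-0.003,0.024,0],1],[[0,0,-0.001],[-0.003,0.024,0],1],[[0,0,0],[0,0,0],1]]}}

```text
time_s: 7.15
eef_pos: [622.1, -63.6, 102.1]
tcp_rot: [-0.098, 1.574, 0.091]
ft_force: [0.4, -0.2, 0.3]
grip_width: -0.1
```

```bash
python3 st.py
```

```text
tip [622.  -63.7  85.1] along 94.2 lat -0.6 F [ 0.4 -0.2  0.3] axial 0.3 tilt -0.005 t 7.15
q est 0.496
```

Emit:
{"name": "move_arm", "arguments": {"increments": [[[0,0,-0.0008],[-0.003,0.02,0],1],[[0,0,0],[0,0,0],1]]}}

```text
time_s: 7.35
eef_pos: [621.9, -63.6, 101.4]
tcp_rot: [-0.1, 1.595, 0.089]
ft_force: [0.4, 0.3, -0.3]
grip_width: 0.1
```

Emit:
{"name": "move_arm", "arguments": {"increments": [[[0,0,-0.0008],[0,0,0],1],[[0,0,0],[0,0,0],1]]}}

```text
time_s: 7.55
eef_pos: [621.5, -63.7, 100.6]
tcp_rot: [-0.099, 1.594, 0.089]
ft_force: [0.5, 0.7, -0.6]
grip_width: -0.1
```

Emit:
{"name": "move_arm", "arguments": {"increments": [[[0,0,-0.0008],[0,0,0],1],[[0,0,0],[0,0,0],1]]}}

```text
time_s: 7.75
eef_pos: [621.6, -63.7, 99.8]
tcp_rot: [-0.099, 1.594, 0.089]
ft_force: [-0.9, 0.2, 0.3]
grip_width: 0.3
```

Emit:
{"name": "move_arm", "arguments": {"increments": [[[0,0,-0.0008],[0,0,0],1],[[0,0,0],[0,0,0],1]]}}

```text
time_s: 7.95
eef_pos: [621.8, -63.7, 99.3]
tcp_rot: [-0.1, 1.594, 0.089]
ft_force: [0.4, -0.1, 1.2]
grip_width: 0.3
```

Emit:
{"name": "move_arm", "arguments": {"increments": [[[0,0,-0.0008],[0,0,0],1],[[0,0,0],[0,0,0],1]]}}

```text
time_s: 8.15
eef_pos: [622.0, -63.6, 99.0]
tcp_rot: [-0.1, 1.594, 0.09]
ft_force: [-1.4, -0.2, 4.2]
grip_width: -0.1
```

Emit:
{"name": "move_arm", "arguments": {"increments": [[[0,0,-0.0006],[0,0,0],1],[[0,0,0],[0,0,0],1]]}}

```text
time_s: 8.35
eef_pos: [622.0, -63.7, 98.8]
tcp_rot: [-0.1, 1.593, 0.09]
ft_force: [-1.5, 0.8, 6.0]
grip_width: -0.2
```

Emit:
{"name": "move_arm", "arguments": {"increments": [[[0,0,-0.0006],[0,0,0],1],[[0,0,0],[0,0,0],1]]}}

```text
time_s: 8.55
eef_pos: [622.1, -63.7, 98.7]
tcp_rot: [-0.1, 1.593, 0.09]
ft_force: [-2.3, 0.0, 7.2]
grip_width: 0.4
```

Emit:
{"name": "move_arm", "arguments": {"increments": [[[0,0,-0.001],[0,0,0],1],[[0,0,0],[0,0,0],1],[[0,0,0],[0,0,0],1]]}}

```text
time_s: 8.85
eef_pos: [622.2, -63.7, 98.5]
tcp_rot: [-0.101, 1.593, 0.09]
ft_force: [-2.5, 1.1, 11.2]
grip_width: -0.2
```

Emit:
{"name": "move_arm", "arguments": {"increments": [[[0,0,-0.001],[0,0,0],1],[[0,0,0],[0,0,0],1],[[0,0,0],[0,0,0],1]]}}

```text
time_s: 9.15
eef_pos: [622.2, -63.7, 98.3]
tcp_rot: [-0.101, 1.592, 0.09]
ft_force: [-5.4, 1.2, 14.9]
grip_width: 0.4
```

Emit:
{"name": "move_arm", "arguments": {"increments": [[[0,0,-0.001],[0,0,0],1],[[0,0,0],[0,0,0],1],[[0,0,0],[0,0,0],1]]}}

```text
time_s: 9.45
eef_pos: [622.3, -63.7, 98.2]
tcp_rot: [-0.101, 1.592, 0.09]
ft_force: [-5.5, 2.0, 18.0]
grip_width: 0.2
```

Emit:
{"name": "move_arm", "arguments": {"increments": [[[-0.0003,0,-0.0004],[0,0,0],1],[[0,0,0],[0,0,0],1],[[0,0,0],[0,0,0],1],[[0,0,0],[0,0,0],1]]}}

```text
time_s: 9.85
eef_pos: [622.3, -63.7, 98.1]
tcp_rot: [-0.102, 1.591, 0.09]
ft_force: [-5.1, 2.0, 19.2]
grip_width: 0.0
```

```bash
python3 st.py
```

```text
tip [621.9 -63.8  81.1] along 94.1 lat -0.7 F [-5.1  2.  19.2] axial 19.1 tilt -0.023 t 9.85
q est 0.542
```

Pressed at 19–20 N on the stop. Lifting off.

Emit:
{"name": "move_arm", "arguments": {"increments": [[[0,0,0],[0,0,0],1],[[0,0,0.003],[0,0,0],1],[[0,0,0.005],[0,0,0],1],[[0,0,0.01],[0,0,0],1],[[0,0,0.02],[0,0,0],1],[[0,0,0.03],[0,0,0],1],[[0,0,0.03],[0,0,0],1],[[0,0,0],[0,0,0],1]]}}

```text
time_s: 10.65
eef_pos: [624.1, -63.7, 196.9]
tcp_rot: [-0.1, 1.584, 0.089]
ft_force: [0.9, 0.7, 0.8]
grip_width: 0.1
```

```bash
python3 st.py;  python3 - <<'E'
from h import *
im=capture("side");cv2.imwrite("pics/s4.png",cv2.resize(im[140:260,270:430,::-1],None,fx=5,fy=5,interpolation=cv2.INTER_CUBIC))
s=get_state()
im=capture("wrist");cv2.imwrite("pics/w4.png",im[:,:,::-1])
C=cam("wrist",s);u=np.array([.993,.119,0]);o=np.array([528.4,-74.3,0]);print(proj(C,o+184*u+[0,0,64]))
E
```

```text
tip [623.9 -63.9 179.9] along 96.0 lat -1.0 F [0.9 0.7 0.8] axial 0.9 tilt -0.016 t 10.65
q est -0.243
[326.336695   355.02891508]
```

View pics/s4.png

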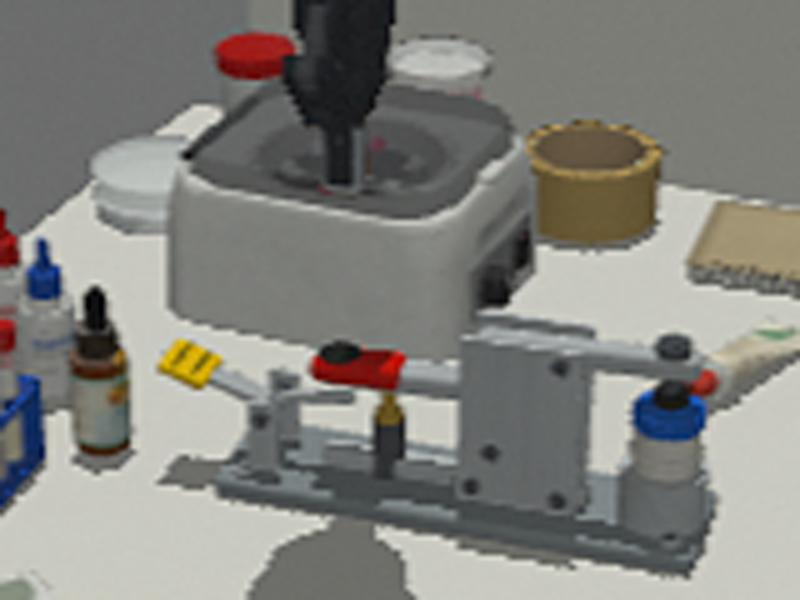

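View pics/w4.png

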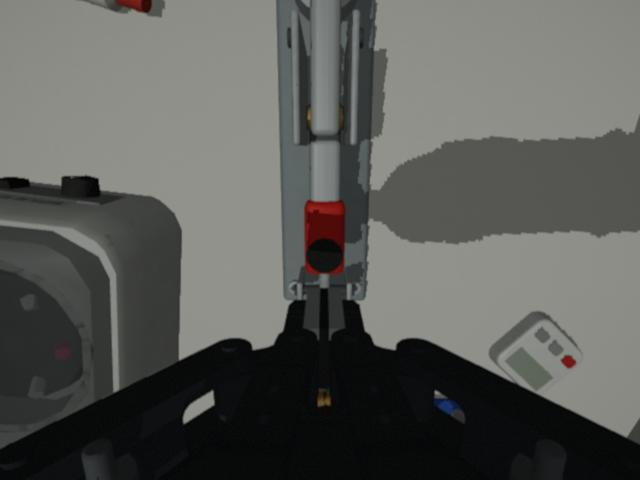

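Locked by itself, with the hand off: the handle rests on the screw at (388,400) and the cap is home. Next, over to the paddle with a slight tilt.

Emit:
{"name": "move_arm", "arguments": {"increments": [[[0.02,0.0027,0],[0.005,-0.041,0],1],[[0.02,0.0027,0],[0.005,-0.041,0],1],[[0.02,0.0027,0],[0.005,-0.041,0],1],[[0.02,0.0027,0],[0.005,-0.041,0],1],[[0,0,-0.02],[0,0,0],1],[[0,0,-0.02],[0,0,0],1],[[0,0,-0.02],[0,0,0],1],[[0,0,-0.02],[0,0,0],1],[[0,0,-0.01],[0,0,0],1],[[0,0,0],[0,0,0],1]]}}

```text
time_s: 11.75
eef_pos: [699.8, -53.0, 98.5]
tcp_rot: [-0.089, 1.435, 0.094]
ft_force: [0.1, -0.5, 0.3]
grip_width: 0.0
```

```bash
python3 st.py;  python3 - <<'E'
from h import *
im=capture("side");cv2.imwrite("pics/s5.png",cv2.resize(im[140:260,250:410,::-1],None,fx=5,fy=5,interpolation=cv2.INTER_CUBIC))
im=capture("scene");cv2.imwrite("pics/c5.png",cv2.resize(im[150:270,300:460,::-1],None,fx=5,fy=5,interpolation=cv2.INTER_CUBIC))
E
```

```text
tip [702.  -52.8  81.6] along 174.9 lat 0.6 F [ 0.1 -0.5  0.3] axial 0.3 tilt 0.133 t 11.75
q est 0.509
```

View pics/s5.png

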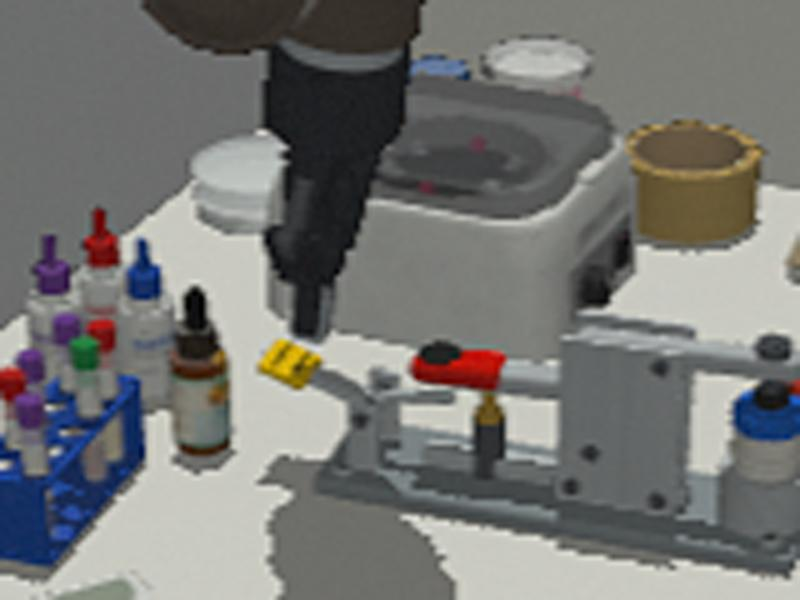

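View pics/c5.png

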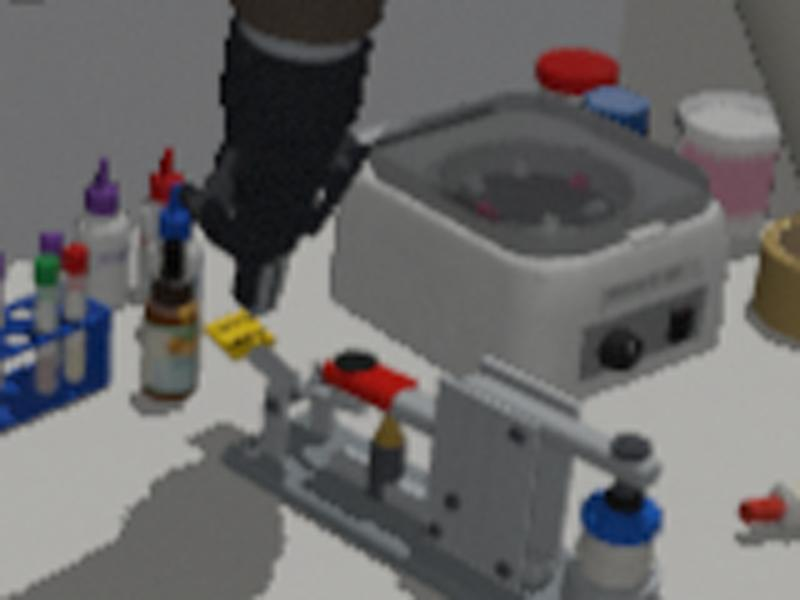

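The fingertips are above the inner half of the paddle (side: tips (310,330), paddle (290,363)), and the bottle is clear. I'll shift about 8 mm outward and go down.

Emit:
{"name": "move_arm", "arguments": {"increments": [[[0.008,0.0003,-0.003],[0,0,0],1],[[0,0,-0.005],[0,0,0],1],[[0,0,-0.003],[0,0,0],1],[[0,0,0],[0,0,0],1]]}}

```text
time_s: 12.25
eef_pos: [709.0, -52.6, 90.1]
tcp_rot: [-0.089, 1.43, 0.095]
ft_force: [-0.1, -0.8, 0.1]
grip_width: -0.3
```

```bash
python3 st.py
```

```text
tip [711.3 -52.4  73.2] along 184.2 lat -0.0 F [-0.1 -0.8  0.1] axial 0.2 tilt 0.138 t 12.25
q est 0.555
```

Emit:
{"name": "move_arm", "arguments": {"increments": [[[0,0,-0.003],[0,0,0],1],[[0,0,-0.003],[0,0,0],1],[[0,0,-0.003],[0,0,0],1],[[0,0,0],[0,0,0],1]]}}

```text
time_s: 12.65
eef_pos: [709.3, -52.5, 81.3]
tcp_rot: [-0.089, 1.43, 0.095]
ft_force: [-0.2, -0.3, 1.8]
grip_width: 0.1
```

Emit:
{"name": "move_arm", "arguments": {"increments": [[[0,0,-0.002],[0,0,0],1],[[0,0,-0.002],[0,0,0],1],[[0,0,-0.002],[0,0,0],1],[[0,0,0],[0,0,0],1]]}}

```text
time_s: 13.05
eef_pos: [709.8, -52.5, 75.8]
tcp_rot: [-0.089, 1.428, 0.095]
ft_force: [0.6, -0.3, 1.6]
grip_width: 0.3
```

Emit:
{"name": "move_arm", "arguments": {"increments": [[[0,0,-0.002],[0,0,0],1],[[0,0,-0.002],[0,0,0],1],[[0,0,-0.002],[0,0,0],1],[[0,0,0],[0,0,0],1]]}}

```text
time_s: 13.45
eef_pos: [710.6, -52.4, 70.6]
tcp_rot: [-0.089, 1.426, 0.095]
ft_force: [2.8, 0.9, 4.1]
grip_width: 0.2
```

```bash
python3 st.py
```

```text
tip [713.  -52.2  53.8] along 186.0 lat -0.0 F [2.8 0.9 4.1] axial 3.7 tilt 0.143 t 13.45
q est 0.664
```

Emit:
{"name": "move_arm", "arguments": {"increments": [[[0,0,-0.002],[0,0,0],1],[[0,0,-0.002],[0,0,0],1],[[0,0,0],[0,0,0],1]]}}

```text
time_s: 13.75
eef_pos: [710.9, -52.4, 66.7]
tcp_rot: [-0.089, 1.426, 0.095]
ft_force: [2.1, 0.4, 3.9]
grip_width: 0.2
```

Emit:
{"name": "move_arm", "arguments": {"increments": [[[0,0,-0.002],[0,0,0],1],[[0,0,-0.002],[0,0,0],1],[[0,0,0],[0,0,0],1]]}}

```text
time_s: 14.05
eef_pos: [710.4, -52.4, 62.2]
tcp_rot: [-0.089, 1.427, 0.095]
ft_force: [4.2, 0.6, 2.9]
grip_width: 0.2
```

Emit:
{"name": "move_arm", "arguments": {"increments": [[[0,0,-0.002],[0,0,0],1],[[0,0,-0.001],[0,0,0],1],[[0,0,0],[0,0,0],1]]}}

```text
time_s: 14.35
eef_pos: [710.0, -52.5, 58.8]
tcp_rot: [-0.089, 1.428, 0.095]
ft_force: [4.0, 0.2, 3.2]
grip_width: -0.0
```

```bash
python3 st.py;  python3 - <<'E'
from h import *
im=capture("side");cv2.imwrite("pics/s6.png",cv2.resize(im[140:260,250:410,::-1],None,fx=5,fy=5,interpolation=cv2.INTER_CUBIC))
E
```

```text
tip [712.4 -52.3  42. ] along 185.4 lat -0.0 F [4.  0.2 3.2] axial 2.6 tilt 0.141 t 14.35
q est 0.73
```

View pics/s6.png

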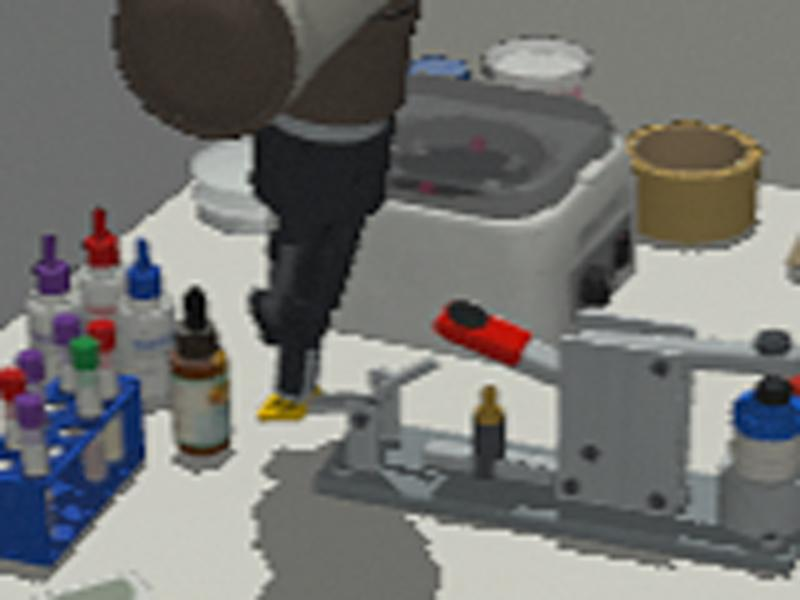

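The handle has sprung up (470,320) and the cap (770,410) is still home. I'll release the paddle and retract.

Emit:
{"name": "move_arm", "arguments": {"increments": [[[0,0,0],[0,0,0],1],[[0,0,0],[0,0,0],1],[[0,0,0.005],[0,0,0],1],[[0,0,0.01],[0,0,0],1],[[0,0,0.02],[0,0,0],1],[[0,0,0.03],[0,0,0],1],[[0,0,0.04],[0,0,0],1],[[0,0,0.04],[0,0,0],1],[[0,0,0.02],[0,0,0],1],[[0,0,0],[0,0,0],1]]}}

```text
time_s: 15.4
eef_pos: [708.4, -52.8, 226.7]
tcp_rot: [-0.088, 1.429, 0.095]
ft_force: [0.4, 0.0, -0.8]
grip_width: -0.0
```

```bash
python3 st.py;  python3 - <<'E'
from h import *
im=capture("side");cv2.imwrite("pics/s7.png",im[:,:,::-1])
cv2.imwrite("pics/s7z.png",cv2.resize(im[140:260,250:410,::-1],None,fx=5,fy=5,interpolation=cv2.INTER_CUBIC))
im=capture("scene");cv2.imwrite("pics/c7z.png",cv2.resize(im[180:300,300:460,::-1],None,fx=5,fy=5,interpolation=cv2.INTER_CUBIC))
E
```

```text
tip [710.8 -52.6 209.9] along 183.7 lat -0.2 F [ 0.4  0.  -0.8] axial -0.9 tilt 0.14 t 15.4
q est -0.096
```

View pics/s7z.png

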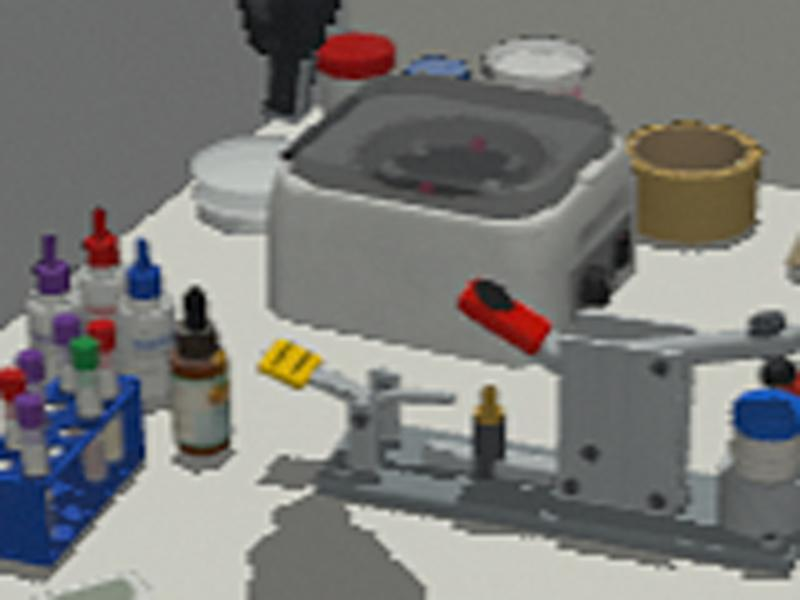

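View pics/c7z.png

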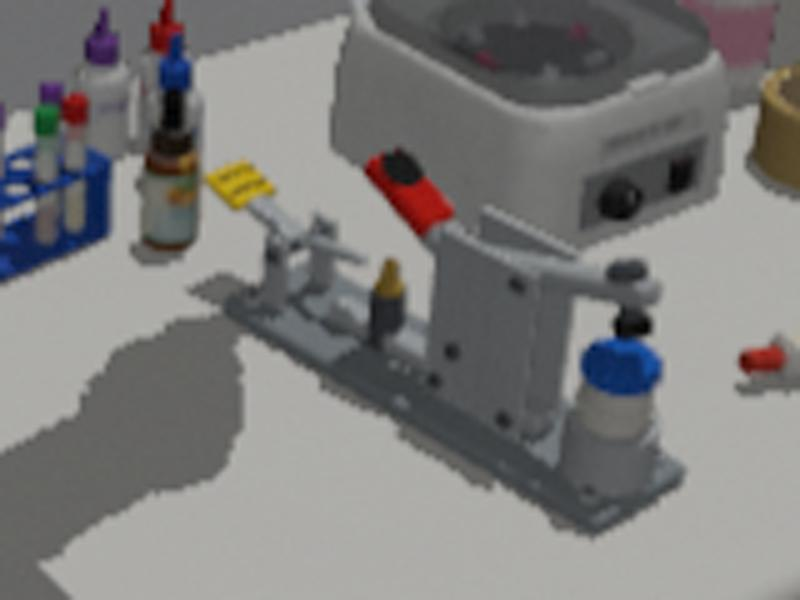

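View pics/s7.png

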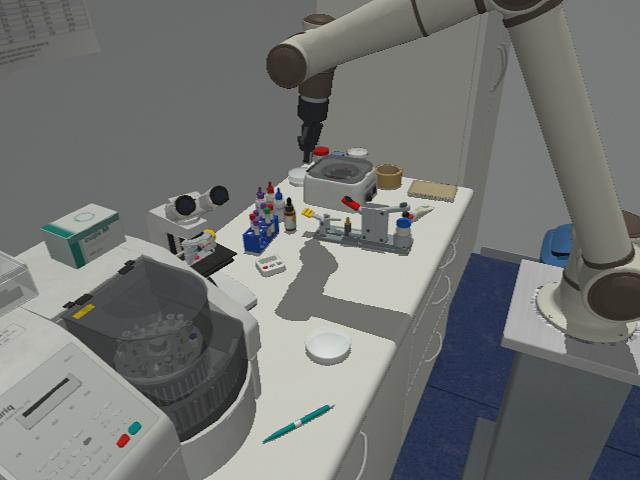

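The handle is fully raised, the jaw foot is clear above the cap, and the cap is home with no orange neck showing. The lever is back at rest, and the timer, dish, pen and tube have not moved. Handing in.

```bash
python3 -c "
from rig import *
print(job_done())"
```

```text
the job is handed in; nothing more can be done
None
```

The job is done and handed in at about 15.5 s of the 64 s allowed; no verdict was reported.

- **Closing the pliers:** I pushed the red handle down over centre until it dropped onto the brass stop screw. I then pressed it there: the wrist read 19.2 N downward, about 20 N in all. With my hand off, the pliers stayed locked.
- **Release:** I pushed the yellow lever down with the hand clear of the red handle, and no reading was above about 5 N. The handle sprang fully up, and the lever returned to rest when I let go.
- **Last checks:** The final pictures show the blue cap fully home with no orange neck visible, and the jaw's foot lifted clear of it. The timer, gel tube, pen and petri dish look unmoved, and the robot was touching nothing.
- **Limits of the checks:** I had only the wrist force readings at the end of each move. The sideways part of the final push was about 5 N, and counting its leverage the load on the stop would be about 21–22 N, still below 25 N. No check failed. Early positions were off by 2–4 mm, which I corrected by feeling for contact.

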